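Line the sockets up by size on the socket board

ROBOT

A 6-joint arm with a two-finger parallel gripper is mounted at the origin on a cart in front of the work surface, level with it; the furniture and walls round the work are solid. World frame = base frame: x ahead of the robot, y to its left, z up, the work surface at z = 0. Lengths are in m, angles in rad, forces in N, time in s.
With the tool pointing down it reaches from about 0.225 to 0.725 m from the base axis. Payload 3.1 kg.
Tool frame: the origin (TCP) lies on the centre line of the jaws, within the pads' length; the fingertips stand 19 mm ahead of it and the grasp point (between the pads) is the TCP; z points along the fingers, y is the line along which they close (so a half turn about z gives the same grasp; the last joint's range is limited). The gripper opens to 85 mm and grips with 20 to 120 N. Pads are 22 mm wide; open, the fingers measure 114 mm over their backs; the gripper's body (76 mm by 85 mm) begins 54 mm behind the grasp point. The pads swing forward as they close: fully open they stand 13 mm farther back than shut.
Start: joints at [-1.466, 0.048, 0.099, 1.622, 0, 1.443], TCP at [0.121, -0.511, 0.25] pointing down, gripper open.
Joint ranges: [-2.91, 2.91], [-0.99, 1.94], [-1.21, 1.42], [-2.12, 2.29], [-1.49, 1.47], [-3.14, 3.14]. Speed limits (rad/s): [2.79, 2.79, 3.14, 3.14, 3.14, 3.14].

INTERFACE

Orientations are given as a 3x3 rotation matrix whose columns are the frame's x, y, z axes.
In Python, from cell import robot, capture, ticket gives the robot as it stands. The module is installed in compiled form; this text tells all that it offers.
- The arm moves only by the tool arm_command, never from a script. Its argument "targets" is a list of rows, each an object of numbers: "wx", "wy", "wz": the turn, a rotation vector about the world's x, y, z normalised to -1 to 1, where 1 is 6 degrees; "x", "y", "z": the shift along the world's x, y, z normalised to -1 to 1, where 1 is 4 cm; "grip": the closure, from -1 (fully open) to 1 (shut), so that 0 is half open. A call has 1 to 20 rows; each row shifts and turns the commanded pose from where the row before left it; what a row does not reach is not made up. A row lasts 1/10 s, in which the tool goes at most 50 mm and 8.59 degrees, less where a joint would pass 70% of its speed; a pose out of reach is approached as far as the arm can. A call with a number of a shift or a turn outside -1 to 1 is refused whole. A call with a gripper value outside its range is refused whole. The fingers move at their own pace and stop on an object; "grip_force" is the grip in N (left out, the last holds). Time passes only in rows, so rows that do not move let the fingers close. It gives the time, the measured TCP pose, the force, the opening and the grip force at its end, in the units of the state.
- robot.read_state(): the state, without advancing time (a new reading comes with each control period).
- capture(name): name is "scene" or "top" or "wrist"; returns a dict with "image" (384x512x3 uint8, red, green, blue), "camera_matrix" (3x3 intrinsics, pixels), "pose" (4x4, takes a point from camera to world coordinates). Camera axes: x right, y up, looking along -z (the intrinsics and any distortion apply to the point x, -y, -z); pixel columns grow to the right and rows downward; lengths in m; the calibration is good to about 2 mm. The wrist camera is an equidistant fisheye: a pixel r from the principal point sees the ray r / f radians off the axis. A picture is of the moment at which its call begins. There is no depth.
- ticket.hand_in(): hands the job in; it is judged then, once.
The state is a dict: "clock": time; "joint_pos": joint angles; "qvel": joint speeds; "joint_torque": joint torques, N m; "eef_pos": TCP position; "eef_rot": TCP orientation; "contact_force": force on the tool from outside, world axes, zero at the start; "ft_torque": the same for the moment, N m; "width": opening from 0.0 (shut) to 1.0 (fully open); "gripper_force": force on a finger pad.
Only numpy, scipy, OpenCV 4.12 (cv2) and the standard library are available. Lean on these libraries where they do the work, as an engineer would, in place of code of your own. Each camera call takes 0.05 s, during which the arm holds its last target. There are 200 camera calls.

TASK

Put the four wrench sockets back in order of size on the wooden board: one upright in the middle of each round mark, hexagon hole up, the smallest at the end with the small low stop and rising to the largest at the end with the big tall stop. Leave the tape roll, the jar of nails and the spanner where they are, and let go of everything at the end.

Things in the scene. Friction and masses are not known exactly. Their poses are not given: they have to be found in the camera images.
- socket_a: Bare steel socket for a socket wrench, the smallest of the four: a round cylinder of 26 mm diameter and 42 mm height, standing upright loose on the bench with its hexagon hole up (grip it only on the outside). Origin at the centre of its underside, z up along its axis; its yaw does not matter.
- socket_b: Bare steel socket for a socket wrench, the second smallest of the four: a round cylinder of 36 mm diameter and 54 mm height, standing upright loose on the bench with its hexagon hole up (grip it only on the outside). Origin at the centre of its underside, z up along its axis; its yaw does not matter.
- socket_c: Bare steel socket for a socket wrench, the second largest of the four: a round cylinder of 46 mm diameter and 66 mm height, standing upright loose on the bench with its hexagon hole up (grip it only on the outside). Origin at the centre of its underside, z up along its axis; its yaw does not matter.
- socket_d: Bare steel socket for a socket wrench, the largest of the four: a round cylinder of 56 mm diameter and 78 mm height, standing upright loose on the bench with its hexagon hole up (grip it only on the outside). Origin at the centre of its underside, z up along its axis; its yaw does not matter.
- rail: Pale wooden board fixed to the bench, 84 mm (its x, across) by 420 mm (its y, lengthwise) by 16 mm thick. Origin at the centre of its underside, z up. On its flat top, 16 mm above the origin, a row of four alike round marks (thin dark painted rings, 66 mm outer diameter, nothing raised): centres on the board's centre line x = 0 at y = -127.5, -42.5, +42.5 and +127.5 mm.
- low_stop: Small end stop of the board: slim low wooden bar, 70 mm across the board, 14 mm along it, 18 mm high, fixed on the board's top at one end, 185 mm from the board's centre; which end differs from start to start. Origin at the centre of its underside.
- tall_stop: Big end stop of the board: thick tall wooden block, 70 mm across the board, 34 mm along it, 55 mm high, fixed on the board's top at the other end, 185 mm from the board's centre. Origin at the centre of its underside.
- tape_roll: Bystander: roll of black tape lying flat, 58 mm across, 19 mm high, loose, in the row among the sockets. Origin at the centre of its underside.
- nail_jar: Bystander: clear jar of nails with a yellow lid, 75 mm across, 97 mm high, loose, left of the board. Origin at the centre of its underside.
- spanner: Bystander: steel spanner lying flat, 204 mm long (its y axis) and 38 mm wide, 10 mm high, loose, right of the board. Origin at the centre of its underside.
There are look-alikes about, which are no part of the job. Leave any black or turquoise look-alike of the socket_b alone. What is shaped like the socket_d but pink is not meant.

How it is judged:
By the outcome, as a careful person would: the job done as asked, in the order asked, and still so for the second after the job is handed in, with the robot touching nothing.
It also fails if it takes over 106 s, if anything falls off the work surface, if the arm or the gripper's body presses on something with over 40 N, if the wrist force passes 120 N, or if a joint passes its speed limit or range.

## Working session

There is one attempt and no reset: what is moved stays moved. The work goes in short steps, Python scripts to look and compute and a tool call to move; the robot and the scene stay as the last step left them, time stands still between calls to the robot, and variables do not carry over. Pictures are saved under pics/ and viewed, at most 14 in all, crops included, and the job is handed in when it is done.

Besides the shell and the picture viewer there is one more tool, called after "Request:" by a JSON object that holds its "method" and its "body". arm_command: Moves the arm, as the interface text tells. Scaled input: -1 to 1 covers 4 cm each way for a shift and 6 degrees each way for a turn. Its arguments: {"type":"object","properties":{"targets":{"type":"array"},"grip_force":{"type":"number"}},"required":["targets"]}

```bash
mkdir -p pics && python3 - <<'E'
from cell import robot,capture
import cv2,pickle
d={n:capture(n) for n in("scene","top")}
pickle.dump(d,open("a.pkl","wb"))
for n in d:
    cv2.imwrite(f"pics/{n}0.png",cv2.resize(d[n]["image"][:,:,::-1],(800,600),interpolation=cv2.INTER_CUBIC)); print(d[n]["camera_matrix"],d[n]["pose"])
print({k:v for k,v in robot.read_state().items()})
E
```

```text
[[356.39913208   0.         260.47737586]
 [  0.         356.39913208 195.66575699]
 [  0.           0.           1.        ]] [[-0.71888014  0.29984918 -0.62713779 -0.23295586]
 [-0.69495263 -0.33062164  0.63853753  0.72302986]
 [-0.01588037  0.89486301  0.44605831  0.58083822]
 [ 0.          0.          0.          1.        ]]
[[486.18571836   0.         255.25041973]
 [  0.         486.18571836 189.1449451 ]
 [  0.           0.           1.        ]] [[ 0.01654888  0.98144706 -0.19101783  0.19890748]
 [-0.99894934  0.00806368 -0.04511319 -0.08826575]
 [-0.0427359   0.1915637   0.98054933  1.64345832]
 [ 0.          0.          0.          1.        ]]
{'clock': 0.1, 'joint_pos': array([-1.46582604e+00,  4.87103646e-02,  9.77395316e-02,  1.62197524e+00,
        1.00981945e-05,  1.44300396e+00]), 'qvel': array([-0.00103865, -0.00154279,  0.00327833, -0.00248735, -0.00184901,
        0.00112616]), 'joint_torque': array([ 2.79881089e-03, -3.39850760e+01,  3.20936000e+01,  1.58605952e-02,
       -1.00330712e-04,  4.08484595e-06]), 'eef_pos': array([ 0.1210412 , -0.51033758,  0.24920912]), 'eef_rot': array([[ 9.73032892e-01,  2.30666307e-01, -2.15202112e-04],
       [ 2.30666233e-01, -9.73030582e-01,  2.13896609e-03],
       [ 2.83989174e-04, -2.13092422e-03, -9.99997689e-01]]), 'contact_force': array([-0.16983926,  0.48652725, -0.60073011]), 'ft_torque': array([ 0.02561774,  0.00234518, -0.02664561]), 'gripper_force': 0.0, 'width': 0.9995494700587612}
```

View pics/top0.png

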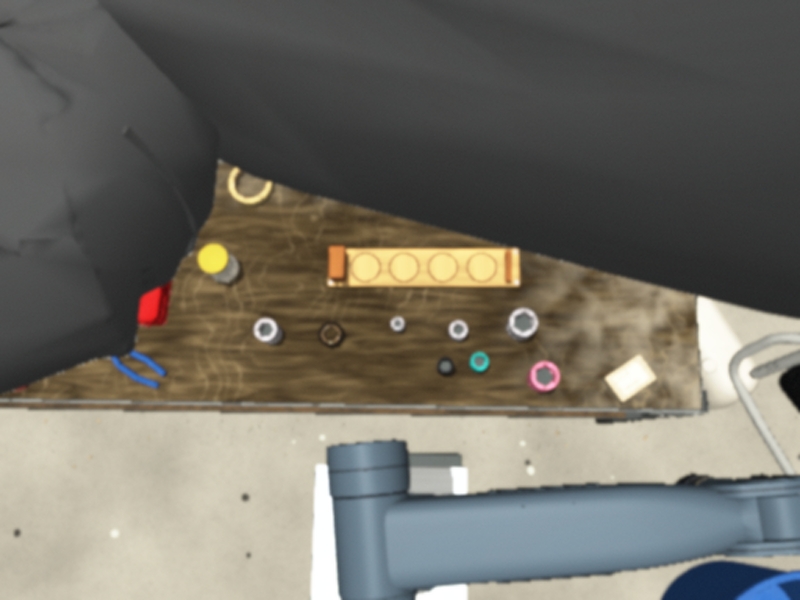

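View pics/scene0.png

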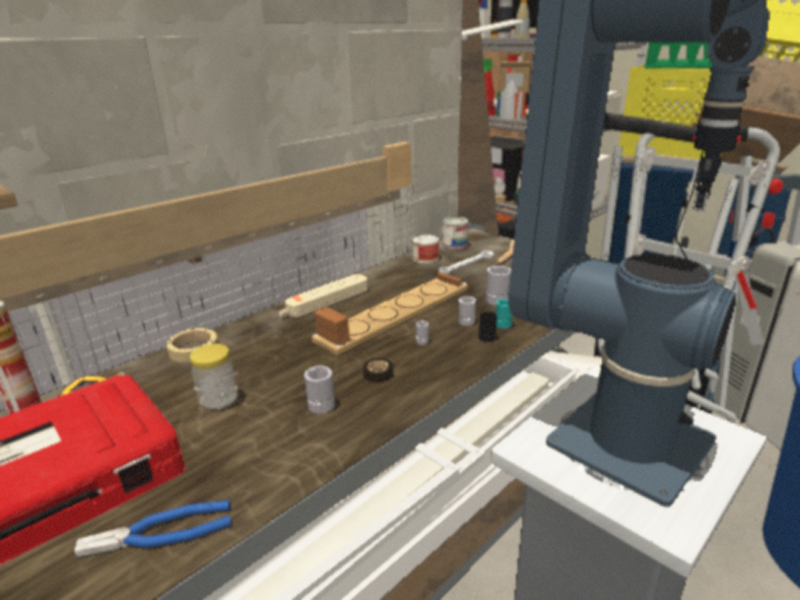

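The top view shows the tall stop at the left (337,262), which is +y, and the low stop at the right (510,265). The steel sockets, in 800x600 pixels, are C (265,328), A (397,323), B (458,329) and D (523,322). The tape is at (331,334), and the black, turquoise and pink look-alikes are at (446,367), (479,361) and (545,376). Next I'll get rough positions.

```bash
cat > h.py <<'E'
import numpy as np
def ray(c,u,v,fish=False):
    K=c["camera_matrix"];x=(u-K[0,2])/K[0,0];y=(v-K[1,2])/K[1,1]
    if fish:
        r=np.hypot(x,y)+1e-12; d=np.array([x/r*np.sin(r),-y/r*np.sin(r),-np.cos(r)])
    else: d=np.array([x,-y,-1.])
    return c["pose"][:3,3],c["pose"][:3,:3]@d
def plane(c,u,v,z,fish=False):
    o,d=ray(c,u,v,fish);return (o+d*(z-o[2])/d[2])
def proj(c,p,fish=False):
    K=c["camera_matrix"];q=c["pose"][:3,:3].T@(np.asarray(p)-c["pose"][:3,3]);q=np.array([q[0],-q[1],-q[2]])
    if fish:
        t=np.arctan2(np.hypot(q[0],q[1]),q[2]);n=np.hypot(q[0],q[1])+1e-12;return K[0,0]*t*q[:2]/n+K[:2,2]
    return K[0,0]*q[:2]/q[2]+K[:2,2]
E
python3 - <<'E'
import pickle,numpy as np
from h import *
c=pickle.load(open("a.pkl","rb"))["top"]
k=.64
for n,u,v,z in [("C",265,328,.066),("A",397,323,.042),("B",458,329,.054),("D",523,322,.078),("tape",331,334,.019),("m4",365,267,.016),("m3",404,267,.016),("m2",443,267,.016),("m1",482,267,.016),("jar",212,257,.097),("pink",545,375,.078),("black",446,366,.054),("turq",479,361,.054)]:
    print(n,plane(c,u*k,v*k,z).round(3))
E
```

```text
C [0.434 0.267 0.066]
A [ 0.451 -0.012  0.042]
B [ 0.438 -0.141  0.054]
D [ 0.45  -0.275  0.078]
tape [0.429 0.132 0.019]
m4 [0.579 0.062 0.016]
m3 [ 0.58  -0.024  0.016]
m2 [ 0.581 -0.109  0.016]
m1 [ 0.581 -0.195  0.016]
jar [0.58  0.381 0.097]
pink [ 0.341 -0.318  0.078]
black [ 0.359 -0.116  0.054]
turq [ 0.371 -0.185  0.054]
```

Request:
{"method": "arm_command", "body": {"targets": [{"x":0.69,"y":0.6,"z":0.1,"wz":0.983,"grip":-1},{"x":0.69,"y":0.6,"z":0.1,"wz":0.983,"grip":-1},{"x":0.69,"y":0.6,"z":0.1,"wz":0.983,"grip":-1},{"x":0.69,"y":0.6,"z":0.1,"wz":0.983,"grip":-1},{"x":0.69,"y":0.6,"z":0.1,"wz":0.983,"grip":-1},{"x":0.69,"y":0.6,"z":0.1,"wz":0.983,"grip":-1},{"x":0.69,"y":0.6,"z":0.1,"wz":0.983,"grip":-1},{"x":0.69,"y":0.6,"z":0.1,"wz":0.983,"grip":-1},{"x":0.69,"y":0.6,"z":0.1,"wz":0.983,"grip":-1},{"x":0.69,"y":0.6,"z":0.1,"wz":0.983,"grip":-1},{"x":0.69,"y":0.6,"z":0.1,"wz":0.983,"grip":-1},{"x":0.69,"y":0.6,"z":0.1,"wz":0.983,"grip":-1},{"x":0.69,"y":0.6,"z":0.1,"wz":0.983,"grip":-1},{"grip":-1},{"grip":-1},{"grip":-1}]}}

```text
schema error: expected keys wx, wy, wz, x, y, z, grip
```

```bash
python3 - <<'E'
from cell import robot,capture
import cv2,pickle
d={n:capture(n) for n in("wrist","top")}
pickle.dump(d,open("b.pkl","wb"))
for n in d: cv2.imwrite(f"pics/{n}1.png",cv2.resize(d[n]["image"][:,:,::-1],(800,600),interpolation=cv2.INTER_CUBIC))
print(d["wrist"]["camera_matrix"],d["wrist"]["pose"])
s=robot.read_state();print(s["clock"],s["eef_pos"],s["eef_rot"],s["joint_pos"])
E
```

```text
[[297.31863964   0.         252.11664274]
 [  0.         297.31863964 191.70845023]
 [  0.           0.           1.        ]] [[ 0.23186515  0.922785    0.30774404  0.20074292]
 [-0.97274207  0.22105375  0.07005792 -0.49207327]
 [-0.00337958 -0.31559956  0.94888645  0.37346942]
 [ 0.          0.          0.          1.        ]]
0.2 [ 0.12107584 -0.51046817  0.24951182] [[ 9.73023986e-01  2.30703929e-01 -1.43412369e-04]
 [ 2.30703867e-01 -9.73022751e-01  1.56588047e-03]
 [ 2.21711278e-04 -1.55672504e-03 -9.99998764e-01]] [-1.46579263e+00  4.85219520e-02  9.81476905e-02  1.62199435e+00
  2.14987766e-05  1.44299883e+00]
```

View pics/wrist1.png

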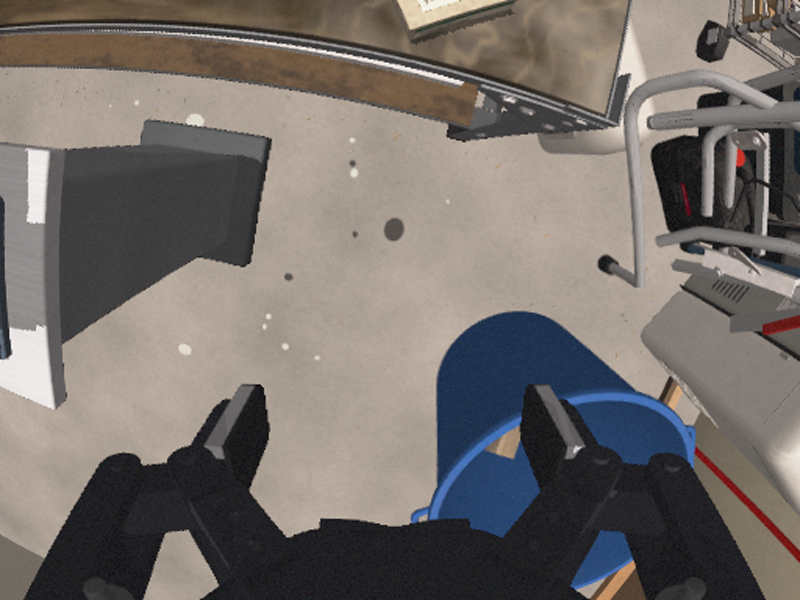

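The move was refused because every row needs all the keys. The picture only shows the view from the start pose: floor, bin and the fingers at the bottom. I'll resend the move with full rows.

Request:
{"method": "arm_command", "body": {"targets": [{"x":0.69,"y":0.4,"z":0.1,"wx":0,"wy":0,"wz":0.983,"grip":-1},{"x":0.69,"y":0.4,"z":0.1,"wx":0,"wy":0,"wz":0.983,"grip":-1},{"x":0.69,"y":0.4,"z":0.1,"wx":0,"wy":0,"wz":0.983,"grip":-1},{"x":0.69,"y":0.4,"z":0.1,"wx":0,"wy":0,"wz":0.983,"grip":-1},{"x":0.69,"y":0.4,"z":0.1,"wx":0,"wy":0,"wz":0.983,"grip":-1},{"x":0.69,"y":0.4,"z":0.1,"wx":0,"wy":0,"wz":0.983,"grip":-1},{"x":0.69,"y":0.4,"z":0.1,"wx":0,"wy":0,"wz":0.983,"grip":-1},{"x":0.69,"y":0.4,"z":0.1,"wx":0,"wy":0,"wz":0.983,"grip":-1},{"x":0.69,"y":0.4,"z":0.1,"wx":0,"wy":0,"wz":0.983,"grip":-1},{"x":0.69,"y":0.4,"z":0.1,"wx":0,"wy":0,"wz":0.983,"grip":-1},{"x":0.69,"y":0.4,"z":0.1,"wx":0,"wy":0,"wz":0.983,"grip":-1},{"x":0.69,"y":0.4,"z":0.1,"wx":0,"wy":0,"wz":0.983,"grip":-1},{"x":0.69,"y":0.4,"z":0.1,"wx":0,"wy":0,"wz":0.983,"grip":-1},{"x":0,"y":0,"z":0,"wx":0,"wy":0,"wz":0,"grip":-1},{"x":0,"y":0,"z":0,"wx":0,"wy":0,"wz":0,"grip":-1},{"x":0,"y":0,"z":0,"wx":0,"wy":0,"wz":0,"grip":-1}]}}

```text
clock: 1.8
eef_pos: [0.4792, -0.3032, 0.302]
eef_rot: [[0.001, 1.0, -0.001], [1.0, -0.001, 0.0], [0.0, -0.001, -1.0]]
contact_force: [-0.9, 0.0, 0.5]
width: 0.996
gripper_force: 0.0
```

```bash
python3 - <<'E'
from cell import robot,capture
import cv2,pickle
d={n:capture(n) for n in("wrist","top")}
pickle.dump(d,open("b.pkl","wb"))
for n in d: cv2.imwrite(f"pics/{n}2.png",cv2.resize(d[n]["image"][:,:,::-1],(800,600),interpolation=cv2.INTER_CUBIC))
s=robot.read_state();print(s["clock"],s["eef_pos"],s["eef_rot"],s["joint_pos"])
E
```

```text
1.9 [ 0.47896978 -0.30347569  0.30219045] [[ 1.76540869e-03  9.99998284e-01 -5.62139464e-04]
 [ 9.99998440e-01 -1.76537678e-03  5.72655303e-05]
 [ 5.62730440e-05 -5.62239685e-04 -9.99999840e-01]] [-6.82858180e-01  1.81678990e-01  3.48952466e-01  1.73854203e+00
 -3.10292242e-04  8.89703614e-01]
```

View pics/wrist2.png

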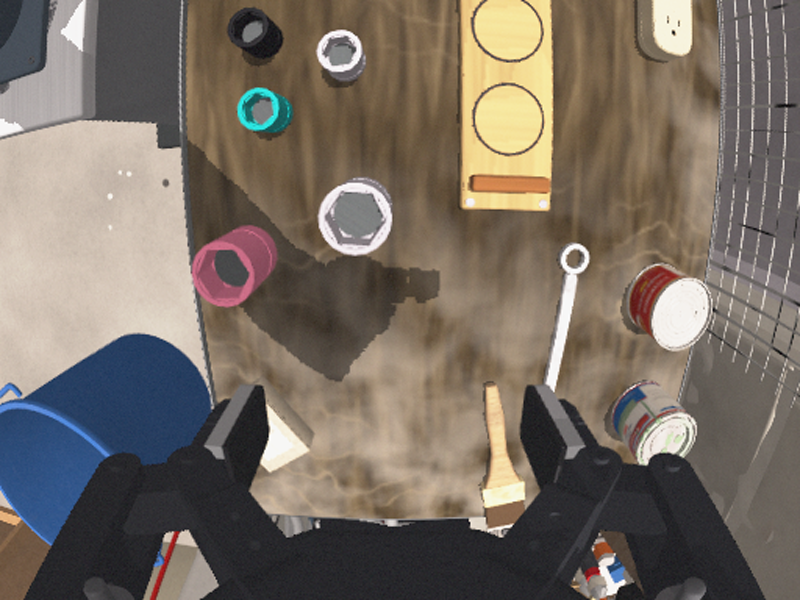

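The wrist view shows D's rim at about (356,217) and B's at (341,52). Rings 1 and 2 are at (508,120) and (508,28), with the low stop at (510,184). I'll move toward +y to see the rest, then measure both frames together.

Request:
{"method": "arm_command", "body": {"targets": [{"x":0,"y":0.9,"z":0,"wx":0,"wy":0,"wz":0,"grip":-1},{"x":0,"y":0.9,"z":0,"wx":0,"wy":0,"wz":0,"grip":-1},{"x":0,"y":0.9,"z":0,"wx":0,"wy":0,"wz":0,"grip":-1},{"x":0,"y":0.9,"z":0,"wx":0,"wy":0,"wz":0,"grip":-1},{"x":0,"y":0.9,"z":0,"wx":0,"wy":0,"wz":0,"grip":-1},{"x":0,"y":0.9,"z":0,"wx":0,"wy":0,"wz":0,"grip":-1},{"x":0,"y":0,"z":0,"wx":0,"wy":0,"wz":0,"grip":-1},{"x":0,"y":0,"z":0,"wx":0,"wy":0,"wz":0,"grip":-1},{"x":0,"y":0,"z":0,"wx":0,"wy":0,"wz":0,"grip":-1}]}}

```text
clock: 2.8
eef_pos: [0.4797, -0.088, 0.3023]
eef_rot: [[0.001, 1.0, 0.0], [1.0, -0.001, -0.001], [-0.001, 0.0, -1.0]]
contact_force: [-0.2, -0.1, -0.2]
width: 1.002
gripper_force: 0.0
```

```bash
cat >> h.py <<'E'
import cv2
def find(c,p,z,R,ring=False,w=1.6):
    """fit circle of socket rim (or painted ring) near p on plane z; returns x,y,r"""
    im=cv2.resize(c["image"],None,fx=4,fy=4,interpolation=cv2.INTER_CUBIC)
    hsv=cv2.cvtColor(im,cv2.COLOR_RGB2HSV)
    a=np.linspace(0,2*np.pi,60)
    q=np.array([proj(c,[p[0]+w*R*np.cos(t),p[1]+w*R*np.sin(t),z],True) for t in a])
    roi=np.zeros(im.shape[:2],np.uint8);cv2.fillPoly(roi,[np.int32(q*4+1.5)],255)
    if ring: m=((hsv[...,2]>150)&(hsv[...,1]>60)).astype(np.uint8)*255
    else: m=((hsv[...,2]>185)&(hsv[...,1]<45)).astype(np.uint8)*255
    m&=roi
    cs,h=cv2.findContours(m,cv2.RETR_CCOMP if ring else cv2.RETR_EXTERNAL,cv2.CHAIN_APPROX_NONE)
    best=None
    for k in cs:
        if len(k)<40: continue
        P=np.array([plane(c,(u-1.5)/4,(v-1.5)/4,z,True)[:2] for u,v in k[:,0]],np.float32)
        e,r=cv2.minEnclosingCircle(P)
        ell=cv2.fitEllipse(P*1000)
        s=abs(r-R)
        if best is None or s<best[0]: best=(s,e,r,np.array(ell[0])/1000,ell[1])
    return best and (np.round(best[1],4),round(best[2]*1e3,1),best[3].round(4),np.round(best[4],1))
E
python3 - <<'E'
from cell import robot,capture
import cv2,pickle
from h import *
b=pickle.load(open("b.pkl","rb"))["wrist"]
c=capture("wrist");pickle.dump(c,open("c.pkl","wb"))
cv2.imwrite("pics/wrist3.png",cv2.resize(c["image"][:,:,::-1],(800,600)))
S=dict(C=(.434,.267,.066,.023),A=(.451,-.012,.042,.013),B=(.438,-.141,.054,.018),D=(.45,-.275,.078,.028))
for i,d in enumerate((b,c)):
    for n,(x,y,z,R) in S.items(): print(i,n,find(d,(x,y),z,R))
    for j in range(4): print(i,"m",j+1,find(d,(.58,-.195+.0855*j),.016,.0315,True,1.2))
s=robot.read_state();print(s["clock"],s["eef_pos"])
E
```

```text
0 C None
0 A None
0 B (array([ 0.4359, -0.139 ]), 18.1, array([ 0.436 , -0.1392]), array([35.1, 35.4]))
0 D (array([ 0.4496, -0.2731]), 28.3, array([ 0.4496, -0.2731]), array([55.5, 55.5]))
0 m 1 (array([ 0.5798, -0.1948]), 38.2, array([ 0.5799, -0.1928]), array([69.3, 70.5]))
0 m 2 (array([ 0.5794, -0.1049]), 31.3, array([ 0.5795, -0.1059]), array([59.3, 62.1]))
0 m 3 None
0 m 4 None
1 C None
1 A (array([ 0.4498, -0.01  ]), 13.0, array([ 0.4496, -0.0098]), array([25. , 25.2]))
1 B None
1 D (array([ 0.4497, -0.2731]), 28.4, array([ 0.4497, -0.2731]), array([55. , 55.5]))
1 m 1 (array([ 0.5802, -0.191 ]), 31.1, array([ 0.5803, -0.191 ]), array([60.9, 61.2]))
1 m 2 (array([ 0.5799, -0.1059]), 31.3, array([ 0.5797, -0.1058]), array([61.2, 61.5]))
1 m 3 (array([ 0.5787, -0.0208]), 33.8, array([ 0.5787, -0.0205]), array([63.8, 64.2]))
1 m 4 (array([0.5781, 0.0646]), 31.3, array([0.5782, 0.0647]), array([61.4, 61.5]))
2.85 [ 0.47973062 -0.08811459  0.30218461]
```

View pics/wrist3.png

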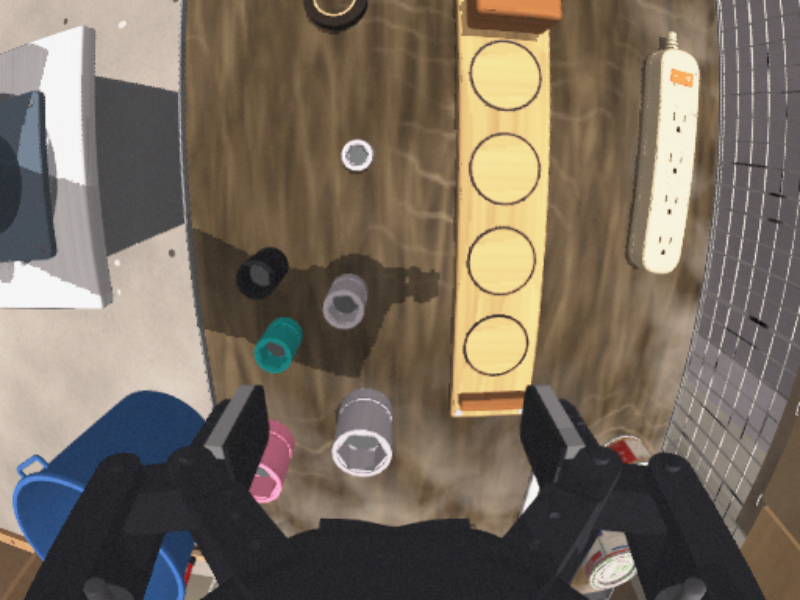

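Both frames agree: D is at (.4496,-.273), and the marks sit on an 85 mm pitch from (.580,-.191) to (.578,.0647). I'll pick D first, gripping along x.

Request:
{"method": "arm_command", "body": {"targets": [{"x":-0.15,"y":-0.92,"z":-0.2,"wx":0,"wy":0,"wz":0,"grip":-1},{"x":-0.15,"y":-0.92,"z":-0.6,"wx":0,"wy":0,"wz":0,"grip":-1},{"x":-0.15,"y":-0.92,"z":-0.6,"wx":0,"wy":0,"wz":0,"grip":-1},{"x":-0.15,"y":-0.92,"z":-0.6,"wx":0,"wy":0,"wz":0,"grip":-1},{"x":-0.15,"y":-0.94,"z":-0.6,"wx":0,"wy":0,"wz":0,"grip":-1},{"x":0,"y":0,"z":0,"wx":0,"wy":0,"wz":0,"grip":-1},{"x":0,"y":0,"z":0,"wx":0,"wy":0,"wz":0,"grip":-1},{"x":0,"y":0,"z":0,"wx":0,"wy":0,"wz":0,"grip":-1}]}}

```text
clock: 3.65
eef_pos: [0.4501, -0.2718, 0.1992]
eef_rot: [[0.0, 1.0, 0.001], [1.0, -0.0, -0.0], [-0.0, 0.001, -1.0]]
contact_force: [0.3, 0.5, 0.3]
width: 1.0
gripper_force: 0.0
```

Request:
{"method": "arm_command", "body": {"targets": [{"x":0,"y":-0.03,"z":-0.9,"wx":0,"wy":0,"wz":0,"grip":-1},{"x":0,"y":0,"z":-0.9,"wx":0,"wy":0,"wz":0,"grip":-1},{"x":0,"y":0,"z":-0.9,"wx":0,"wy":0,"wz":0,"grip":-1},{"x":0,"y":0,"z":-0.7,"wx":0,"wy":0,"wz":0,"grip":-1},{"x":0,"y":0,"z":-0.3,"wx":0,"wy":0,"wz":0,"grip":-1},{"x":0,"y":0,"z":0,"wx":0,"wy":0,"wz":0,"grip":-1},{"x":0,"y":0,"z":0,"wx":0,"wy":0,"wz":0,"grip":1},{"x":0,"y":0,"z":0,"wx":0,"wy":0,"wz":0,"grip":1},{"x":0,"y":0,"z":0,"wx":0,"wy":0,"wz":0,"grip":1},{"x":0,"y":0,"z":0,"wx":0,"wy":0,"wz":0,"grip":1},{"x":0,"y":0,"z":0,"wx":0,"wy":0,"wz":0,"grip":1},{"x":0,"y":0,"z":0,"wx":0,"wy":0,"wz":0,"grip":1}], "grip_force": 70}}

```text
clock: 4.85
eef_pos: [0.4513, -0.2742, 0.0533]
eef_rot: [[-0.0, 1.0, 0.003], [1.0, 0.0, -0.003], [-0.003, 0.003, -1.0]]
contact_force: [-1.2, 0.5, 7.0]
width: 0.645
gripper_force: 75.1
```

Request:
{"method": "arm_command", "body": {"targets": [{"x":0,"y":0,"z":0.4,"wx":0,"wy":0,"wz":0,"grip":1},{"x":0,"y":0,"z":0.8,"wx":0,"wy":0,"wz":0,"grip":1},{"x":0,"y":0,"z":0.9,"wx":0,"wy":0,"wz":0,"grip":1},{"x":0,"y":0,"z":0.9,"wx":0,"wy":0,"wz":0,"grip":1},{"x":0.1,"y":0.4,"z":0.6,"wx":0,"wy":0,"wz":0,"grip":1},{"x":0.3,"y":0.8,"z":0,"wx":0,"wy":0,"wz":0,"grip":1},{"x":0.3,"y":0.8,"z":0,"wx":0,"wy":0,"wz":0,"grip":1},{"x":0.3,"y":0.8,"z":0,"wx":0,"wy":0,"wz":0,"grip":1},{"x":0.3,"y":0.8,"z":0,"wx":0,"wy":0,"wz":0,"grip":1},{"x":0.3,"y":0.8,"z":0,"wx":0,"wy":0,"wz":0,"grip":1},{"x":0.3,"y":0.8,"z":0,"wx":0,"wy":0,"wz":0,"grip":1},{"x":0.3,"y":0.8,"z":0,"wx":0,"wy":0,"wz":0,"grip":1},{"x":0.3,"y":0.8,"z":0,"wx":0,"wy":0,"wz":0,"grip":1},{"x":0.3,"y":0.8,"z":0,"wx":0,"wy":0,"wz":0,"grip":1},{"x":0.3,"y":0.8,"z":0,"wx":0,"wy":0,"wz":0,"grip":1},{"x":0.1,"y":0.1,"z":0,"wx":0,"wy":0,"wz":0,"grip":1},{"x":0,"y":0,"z":0,"wx":0,"wy":0,"wz":0,"grip":1},{"x":0,"y":0,"z":0,"wx":0,"wy":0,"wz":0,"grip":1},{"x":0,"y":0,"z":0,"wx":0,"wy":0,"wz":0,"grip":1}]}}

```text
clock: 6.75
eef_pos: [0.5774, 0.066, 0.194]
eef_rot: [[0.001, 1.0, -0.001], [1.0, -0.001, -0.0], [-0.0, -0.001, -1.0]]
contact_force: [-0.9, 0.7, -4.2]
width: 0.639
gripper_force: 75.5
```

```bash
python3 - <<'E'
from cell import robot,capture
import cv2
from h import *
c=capture("wrist")
cv2.imwrite("pics/wrist4.png",cv2.resize(c["image"][:,:,::-1],(800,600)))
s=robot.read_state();print(s["clock"],s["eef_pos"],s["contact_force"],s["width"])
print(find(c,(.434,.267),.066,.023))
print(find(c,s["eef_pos"][:2],s["eef_pos"][2]+.028-.002,.028))
E
```

```text
6.8 [0.57753742 0.06598756 0.19419547] [-0.0375705 -0.20666   -5.2231597] 0.6379596237259479
(array([0.4254, 0.2516]), 14.3, array([0.4244, 0.2497]), array([ 5.2, 30.6]))
(array([0.5859, 0.0865]), 18.0, array([0.5869, 0.0883]), array([ 9.5, 31. ]))
```

View pics/wrist4.png

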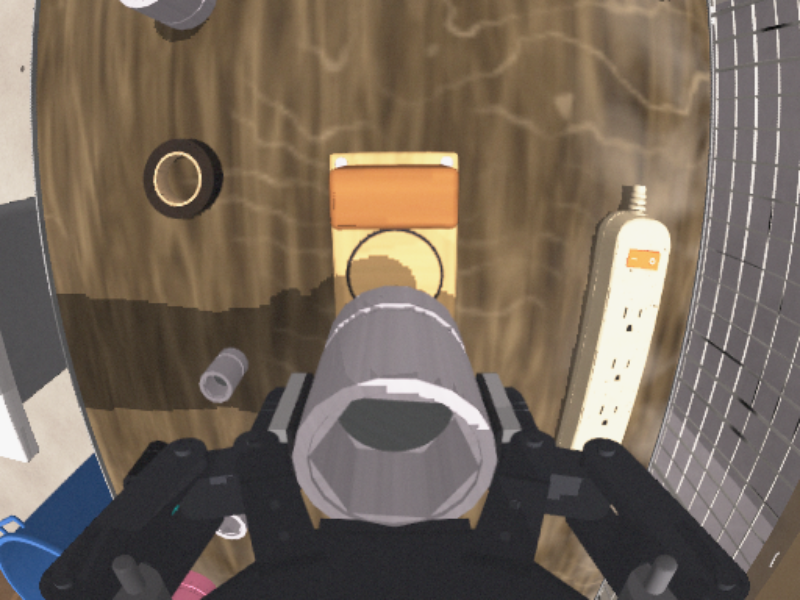

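D hangs upright in the grip above ring 4 at (394,270). I'll lower it with a small y correction.

Request:
{"method": "arm_command", "body": {"targets": [{"x":0.01,"y":-0.06,"z":-0.5,"wx":0,"wy":0,"wz":0,"grip":1},{"x":0,"y":0,"z":-0.7,"wx":0,"wy":0,"wz":0,"grip":1},{"x":0,"y":0,"z":-0.7,"wx":0,"wy":0,"wz":0,"grip":1},{"x":0,"y":0,"z":-0.5,"wx":0,"wy":0,"wz":0,"grip":1},{"x":0,"y":0,"z":-0.3,"wx":0,"wy":0,"wz":0,"grip":1},{"x":0,"y":0,"z":-0.25,"wx":0,"wy":0,"wz":0,"grip":1},{"x":0,"y":0,"z":-0.1,"wx":0,"wy":0,"wz":0,"grip":1},{"x":0,"y":0,"z":0,"wx":0,"wy":0,"wz":0,"grip":1},{"x":0,"y":0,"z":0,"wx":0,"wy":0,"wz":0,"grip":1},{"x":0,"y":0,"z":0,"wx":0,"wy":0,"wz":0,"grip":1}]}}

```text
clock: 7.8
eef_pos: [0.5793, 0.0648, 0.0737]
eef_rot: [[-0.0, 1.0, 0.003], [1.0, 0.0, -0.0], [-0.0, 0.003, -1.0]]
contact_force: [0.3, -0.6, -5.3]
width: 0.646
gripper_force: 75.5
```

Request:
{"method": "arm_command", "body": {"targets": [{"x":-0.02,"y":-0.03,"z":-0.06,"wx":0,"wy":0,"wz":0,"grip":1},{"x":0,"y":0,"z":-0.04,"wx":0,"wy":0,"wz":0,"grip":1},{"x":0,"y":0,"z":0,"wx":0,"wy":0,"wz":0,"grip":1},{"x":0,"y":0,"z":0,"wx":0,"wy":0,"wz":0,"grip":1}]}}

```text
clock: 8.2
eef_pos: [0.578, 0.0635, 0.0694]
eef_rot: [[-0.0, 1.0, 0.001], [1.0, 0.0, -0.0], [-0.0, 0.001, -1.0]]
contact_force: [-1.0, 0.4, 1.1]
width: 0.64
gripper_force: 76.1
```

D is touching the board. I'll release, rise, and shift to see C.

Request:
{"method": "arm_command", "body": {"targets": [{"x":0,"y":0,"z":0,"wx":0,"wy":0,"wz":0,"grip":0},{"x":0,"y":0,"z":0,"wx":0,"wy":0,"wz":0,"grip":-1},{"x":0,"y":0,"z":0,"wx":0,"wy":0,"wz":0,"grip":-1},{"x":0,"y":0,"z":0,"wx":0,"wy":0,"wz":0,"grip":-1},{"x":0,"y":0,"z":0,"wx":0,"wy":0,"wz":0,"grip":-1},{"x":0,"y":0,"z":0.5,"wx":0,"wy":0,"wz":0,"grip":-1},{"x":0,"y":0,"z":0.9,"wx":0,"wy":0,"wz":0,"grip":-1},{"x":0,"y":0,"z":0.9,"wx":0,"wy":0,"wz":0,"grip":-1},{"x":0,"y":0,"z":0.9,"wx":0,"wy":0,"wz":0,"grip":-1},{"x":-0.6,"y":-0.1,"z":0.8,"wx":0,"wy":0,"wz":0,"grip":-1},{"x":-0.8,"y":-0.4,"z":0.8,"wx":0,"wy":0,"wz":0,"grip":-1},{"x":-0.8,"y":-0.4,"z":0.5,"wx":0,"wy":0,"wz":0,"grip":-1},{"x":-0.5,"y":-0.1,"z":0,"wx":0,"wy":0,"wz":0,"grip":-1},{"x":0,"y":0,"z":0,"wx":0,"wy":0,"wz":0,"grip":-1},{"x":0,"y":0,"z":0,"wx":0,"wy":0,"wz":0,"grip":-1},{"x":0,"y":0,"z":0,"wx":0,"wy":0,"wz":0,"grip":-1}]}}

```text
clock: 9.8
eef_pos: [0.47, 0.0238, 0.2794]
eef_rot: [[-0.001, 1.0, -0.001], [1.0, 0.001, 0.0], [0.0, -0.001, -1.0]]
contact_force: [-0.2, -0.6, 0.1]
width: 1.002
gripper_force: 0.0
```

```bash
python3 - <<'E'
from cell import robot,capture
import cv2
from h import *
c=capture("wrist")
cv2.imwrite("pics/wrist5.png",cv2.resize(c["image"][:,:,::-1],(800,600)))
s=robot.read_state();print(s["clock"],s["eef_pos"],s["contact_force"],s["width"])
print(find(c,(.434,.267),.066,.023))
print(find(c,(.578,.0645),.094,.028))
E
```

```text
9.85 [0.4700208  0.02381752 0.27929191] [ 0.22510438 -0.40281007  1.30557955] 1.0007515464712196
None
(array([0.5787, 0.0649]), 28.2, array([0.5786, 0.0647]), array([55. , 55.3]))
```

View pics/wrist5.png

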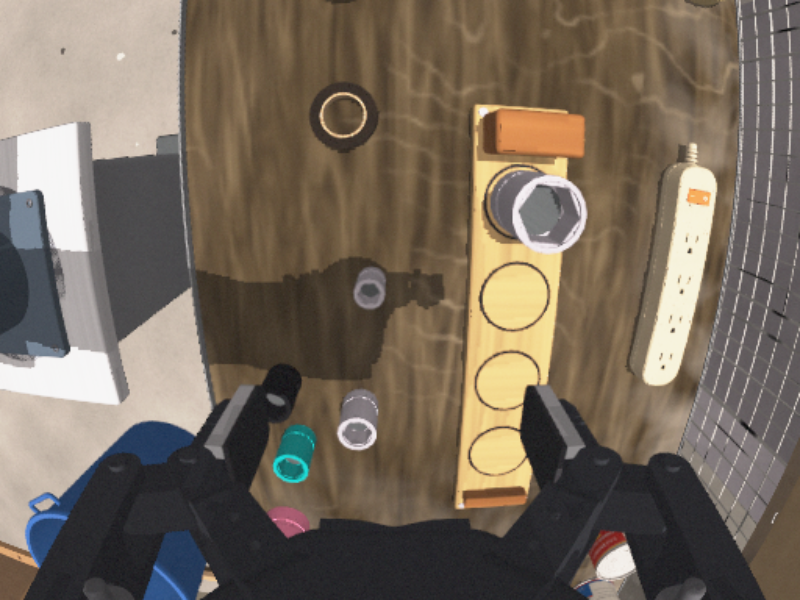

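D stands centred on ring 4, less than 1 mm off. C is out of view at the top, so I'll go further in +y.

Request:
{"method": "arm_command", "body": {"targets": [{"x":-0.2,"y":0.75,"z":0,"wx":0,"wy":0,"wz":0,"grip":-1},{"x":-0.2,"y":0.75,"z":0,"wx":0,"wy":0,"wz":0,"grip":-1},{"x":-0.2,"y":0.75,"z":0,"wx":0,"wy":0,"wz":0,"grip":-1},{"x":-0.2,"y":0.75,"z":0,"wx":0,"wy":0,"wz":0,"grip":-1},{"x":0,"y":0,"z":0,"wx":0,"wy":0,"wz":0,"grip":-1},{"x":0,"y":0,"z":0,"wx":0,"wy":0,"wz":0,"grip":-1},{"x":0,"y":0,"z":0,"wx":0,"wy":0,"wz":0,"grip":-1}]}}

```text
clock: 10.55
eef_pos: [0.4379, 0.1431, 0.2797]
eef_rot: [[0.0, 1.0, -0.001], [1.0, -0.0, -0.001], [-0.001, -0.001, -1.0]]
contact_force: [0.9, 0.1, -0.1]
width: 0.997
gripper_force: 0.0
```

```bash
python3 - <<'E'
from cell import robot,capture
from h import *
c=capture("wrist")
s=robot.read_state();print(s["clock"],s["eef_pos"])
print(find(c,(.434,.267),.066,.023))
E
```

```text
10.6 [0.43794724 0.14289557 0.27985995]
(array([0.4299, 0.2689]), 23.3, array([0.4298, 0.2688]), array([45.6, 45.6]))
```

Request:
{"method": "arm_command", "body": {"targets": [{"x":-0.05,"y":0.8,"z":-0.4,"wx":0,"wy":0,"wz":0,"grip":-1},{"x":-0.05,"y":0.8,"z":-0.6,"wx":0,"wy":0,"wz":0,"grip":-1},{"x":-0.05,"y":0.8,"z":-0.6,"wx":0,"wy":0,"wz":0,"grip":-1},{"x":-0.05,"y":0.75,"z":-0.4,"wx":0,"wy":0,"wz":0,"grip":-1},{"x":0,"y":0,"z":0,"wx":0,"wy":0,"wz":0,"grip":-1},{"x":0,"y":0,"z":0,"wx":0,"wy":0,"wz":0,"grip":-1},{"x":0,"y":0,"z":-0.9,"wx":0,"wy":0,"wz":0,"grip":-1},{"x":0,"y":0,"z":-0.9,"wx":0,"wy":0,"wz":0,"grip":-1},{"x":0,"y":0,"z":-0.9,"wx":0,"wy":0,"wz":0,"grip":-1},{"x":0,"y":0,"z":-0.7,"wx":0,"wy":0,"wz":0,"grip":-1},{"x":0,"y":0,"z":-0.35,"wx":0,"wy":0,"wz":0,"grip":-1},{"x":0,"y":0,"z":0,"wx":0,"wy":0,"wz":0,"grip":-1},{"x":0,"y":0,"z":0,"wx":0,"wy":0,"wz":0,"grip":-1}]}}

```text
clock: 11.9
eef_pos: [0.4309, 0.2694, 0.052]
eef_rot: [[0.001, 1.0, 0.002], [1.0, -0.001, 0.001], [0.001, 0.002, -1.0]]
contact_force: [-0.8, -0.7, 1.2]
width: 1.0
gripper_force: 0.0
```

Request:
{"method": "arm_command", "body": {"targets": [{"x":-0.02,"y":-0.01,"z":-0.12,"wx":0,"wy":0,"wz":0,"grip":-1},{"x":0,"y":0,"z":0,"wx":0,"wy":0,"wz":0,"grip":1},{"x":0,"y":0,"z":0,"wx":0,"wy":0,"wz":0,"grip":1},{"x":0,"y":0,"z":0,"wx":0,"wy":0,"wz":0,"grip":1},{"x":0,"y":0,"z":0,"wx":0,"wy":0,"wz":0,"grip":1},{"x":0,"y":0,"z":0,"wx":0,"wy":0,"wz":0,"grip":1},{"x":0,"y":0,"z":0,"wx":0,"wy":0,"wz":0,"grip":1},{"x":0,"y":0,"z":0,"wx":0,"wy":0,"wz":0,"grip":1}]}}

```text
clock: 12.7
eef_pos: [0.4295, 0.2696, 0.0465]
eef_rot: [[-0.0, 1.0, 0.002], [1.0, 0.0, 0.001], [0.001, 0.002, -1.0]]
contact_force: [-0.5, 0.7, 5.6]
width: 0.523
gripper_force: 71.6
```

Request:
{"method": "arm_command", "body": {"targets": [{"x":0,"y":0,"z":0.5,"wx":0,"wy":0,"wz":0,"grip":1},{"x":0,"y":0,"z":0.9,"wx":0,"wy":0,"wz":0,"grip":1},{"x":0,"y":0,"z":0.9,"wx":0,"wy":0,"wz":0,"grip":1},{"x":0,"y":0,"z":0.9,"wx":0,"wy":0,"wz":0,"grip":1},{"x":0,"y":0,"z":0.8,"wx":0,"wy":0,"wz":0,"grip":1},{"x":0.2,"y":-0.4,"z":0.4,"wx":0,"wy":0,"wz":0,"grip":1},{"x":0.4,"y":-0.8,"z":0,"wx":0,"wy":0,"wz":0,"grip":1},{"x":0.4,"y":-0.8,"z":0,"wx":0,"wy":0,"wz":0,"grip":1},{"x":0.4,"y":-0.8,"z":0,"wx":0,"wy":0,"wz":0,"grip":1},{"x":0.4,"y":-0.8,"z":0,"wx":0,"wy":0,"wz":0,"grip":1},{"x":0.4,"y":-0.8,"z":0,"wx":0,"wy":0,"wz":0,"grip":1},{"x":0.4,"y":-0.8,"z":0,"wx":0,"wy":0,"wz":0,"grip":1},{"x":0.4,"y":-0.8,"z":0,"wx":0,"wy":0,"wz":0,"grip":1},{"x":0.4,"y":-0.8,"z":0,"wx":0,"wy":0,"wz":0,"grip":1},{"x":0.34,"y":-0.44,"z":0,"wx":0,"wy":0,"wz":0,"grip":1},{"x":0,"y":0,"z":0,"wx":0,"wy":0,"wz":0,"grip":1},{"x":0,"y":0,"z":0,"wx":0,"wy":0,"wz":0,"grip":1},{"x":0,"y":0,"z":0,"wx":0,"wy":0,"wz":0,"grip":1}]}}

```text
clock: 14.5
eef_pos: [0.5774, -0.0196, 0.2205]
eef_rot: [[-0.001, 1.0, -0.002], [1.0, 0.001, 0.001], [0.001, -0.002, -1.0]]
contact_force: [-1.3, 0.3, -1.6]
width: 0.523
gripper_force: 72.1
```

Request:
{"method": "arm_command", "body": {"targets": [{"x":0.03,"y":-0.01,"z":-0.6,"wx":0,"wy":0,"wz":0,"grip":1},{"x":0,"y":0,"z":-0.8,"wx":0,"wy":0,"wz":0,"grip":1},{"x":0,"y":0,"z":-0.8,"wx":0,"wy":0,"wz":0,"grip":1},{"x":0,"y":0,"z":-0.8,"wx":0,"wy":0,"wz":0,"grip":1},{"x":0,"y":0,"z":-0.5,"wx":0,"wy":0,"wz":0,"grip":1},{"x":0,"y":0,"z":-0.3,"wx":0,"wy":0,"wz":0,"grip":1},{"x":0,"y":0,"z":0,"wx":0,"wy":0,"wz":0,"grip":1},{"x":0,"y":0,"z":0,"wx":0,"wy":0,"wz":0,"grip":1},{"x":0,"y":0,"z":0,"wx":0,"wy":0,"wz":0,"grip":1}]}}

```text
clock: 15.4
eef_pos: [0.5809, -0.0208, 0.0717]
eef_rot: [[-0.001, 1.0, 0.004], [1.0, 0.001, -0.001], [-0.001, 0.004, -1.0]]
contact_force: [0.5, -0.1, -2.0]
width: 0.522
gripper_force: 72.1
```

Request:
{"method": "arm_command", "body": {"targets": [{"x":-0.03,"y":0.01,"z":-0.12,"wx":0,"wy":0,"wz":0,"grip":1},{"x":0,"y":0,"z":-0.06,"wx":0,"wy":0,"wz":0,"grip":1},{"x":0,"y":0,"z":0,"wx":0,"wy":0,"wz":0,"grip":1},{"x":0,"y":0,"z":0,"wx":0,"wy":0,"wz":0,"grip":1},{"x":0,"y":0,"z":0,"wx":0,"wy":0,"wz":0,"grip":1}]}}

```text
clock: 15.9
eef_pos: [0.5785, -0.0205, 0.0625]
eef_rot: [[-0.0, 1.0, 0.0], [1.0, 0.0, -0.0], [-0.0, 0.0, -1.0]]
contact_force: [0.4, 0.7, -1.5]
width: 0.526
gripper_force: 72.3
```

Request:
{"method": "arm_command", "body": {"targets": [{"x":0,"y":0.01,"z":-0.03,"wx":0,"wy":0,"wz":0,"grip":1},{"x":0,"y":0,"z":0,"wx":0,"wy":0,"wz":0,"grip":1},{"x":0,"y":0,"z":0,"wx":0,"wy":0,"wz":0,"grip":1}]}}

```text
clock: 16.2
eef_pos: [0.5786, -0.0205, 0.0625]
eef_rot: [[-0.0, 1.0, 0.001], [1.0, 0.0, -0.001], [-0.001, 0.001, -1.0]]
contact_force: [-2.2, -0.4, 6.2]
width: 0.524
gripper_force: 72.9
```

C is down. I'll release and move to view B and A.

Request:
{"method": "arm_command", "body": {"targets": [{"x":0,"y":0,"z":0,"wx":0,"wy":0,"wz":0,"grip":0},{"x":0,"y":0,"z":0,"wx":0,"wy":0,"wz":0,"grip":-1},{"x":0,"y":0,"z":0,"wx":0,"wy":0,"wz":0,"grip":-1},{"x":0,"y":0,"z":0,"wx":0,"wy":0,"wz":0,"grip":-1},{"x":0,"y":0,"z":0,"wx":0,"wy":0,"wz":0,"grip":-1},{"x":0,"y":0,"z":0.5,"wx":0,"wy":0,"wz":0,"grip":-1},{"x":0,"y":0,"z":0.9,"wx":0,"wy":0,"wz":0,"grip":-1},{"x":0,"y":0,"z":0.9,"wx":0,"wy":0,"wz":0,"grip":-1},{"x":0,"y":0,"z":0.9,"wx":0,"wy":0,"wz":0,"grip":-1},{"x":-0.4,"y":-0.7,"z":0.8,"wx":0,"wy":0,"wz":0,"grip":-1},{"x":-0.5,"y":-0.8,"z":0.7,"wx":0,"wy":0,"wz":0,"grip":-1},{"x":-0.5,"y":-0.8,"z":0,"wx":0,"wy":0,"wz":0,"grip":-1},{"x":-0.5,"y":-0.9,"z":0,"wx":0,"wy":0,"wz":0,"grip":-1},{"x":-0.5,"y":-0.9,"z":0,"wx":0,"wy":0,"wz":0,"grip":-1},{"x":-0.5,"y":-0.9,"z":0,"wx":0,"wy":0,"wz":0,"grip":-1},{"x":-0.5,"y":-0.9,"z":0,"wx":0,"wy":0,"wz":0,"grip":-1},{"x":0,"y":0,"z":0,"wx":0,"wy":0,"wz":0,"grip":-1},{"x":0,"y":0,"z":0,"wx":0,"wy":0,"wz":0,"grip":-1},{"x":0,"y":0,"z":0,"wx":0,"wy":0,"wz":0,"grip":-1}]}}

```text
clock: 18.1
eef_pos: [0.4426, -0.2554, 0.249]
eef_rot: [[-0.001, 1.0, 0.0], [1.0, 0.001, 0.001], [0.001, 0.0, -1.0]]
contact_force: [-0.3, -0.1, 0.1]
width: 0.995
gripper_force: 0.0
```

```bash
python3 - <<'E'
from cell import robot,capture
from h import *
c=capture("wrist")
s=robot.read_state();print(s["clock"],s["eef_pos"])
print(find(c,(.436,-.139),.054,.018))
print(find(c,(.45,-.01),.042,.013))
print(find(c,(.5787,-.0205),.082,.023))
print(find(c,(.5798,-.191),.016,.0315,True,1.2))
E
```

```text
18.15 [ 0.44281296 -0.25511317  0.24907879]
(array([ 0.4363, -0.1391]), 18.1, array([ 0.4362, -0.1392]), array([35.2, 35.3]))
None
None
(array([ 0.5803, -0.1906]), 31.2, array([ 0.5804, -0.1906]), array([61.3, 61.5]))
```

Request:
{"method": "arm_command", "body": {"targets": [{"x":-0.06,"y":0.7,"z":-0.3,"wx":0,"wy":0,"wz":0,"grip":-0.25},{"x":-0.05,"y":0.8,"z":-0.5,"wx":0,"wy":0,"wz":0,"grip":-0.25},{"x":-0.05,"y":0.8,"z":-0.5,"wx":0,"wy":0,"wz":0,"grip":-0.25},{"x":0,"y":0.6,"z":-0.3,"wx":0,"wy":0,"wz":0,"grip":-0.25},{"x":0,"y":0,"z":0,"wx":0,"wy":0,"wz":0,"grip":-0.25},{"x":0,"y":0,"z":0,"wx":0,"wy":0,"wz":0,"grip":-0.25},{"x":0,"y":0,"z":0,"wx":0,"wy":0,"wz":0,"grip":-0.25}]}}

```text
clock: 18.85
eef_pos: [0.4367, -0.1403, 0.186]
eef_rot: [[-0.001, 1.0, 0.002], [1.0, 0.001, -0.001], [-0.001, 0.002, -1.0]]
contact_force: [0.6, -0.1, 1.1]
width: 0.63
gripper_force: 0.0
```

Request:
{"method": "arm_command", "body": {"targets": [{"x":-0.01,"y":0.03,"z":-0.7,"wx":0,"wy":0,"wz":0,"grip":-0.25},{"x":0,"y":0,"z":-0.9,"wx":0,"wy":0,"wz":0,"grip":-0.25},{"x":0,"y":0,"z":-0.9,"wx":0,"wy":0,"wz":0,"grip":-0.25},{"x":0,"y":0,"z":-0.7,"wx":0,"wy":0,"wz":0,"grip":-0.25},{"x":0,"y":0,"z":-0.4,"wx":0,"wy":0,"wz":0,"grip":-0.25},{"x":0,"y":0,"z":0,"wx":0,"wy":0,"wz":0,"grip":-0.25},{"x":0,"y":0,"z":0,"wx":0,"wy":0,"wz":0,"grip":-0.25},{"x":0,"y":0,"z":0,"wx":0,"wy":0,"wz":0,"grip":1},{"x":0,"y":0,"z":0,"wx":0,"wy":0,"wz":0,"grip":1},{"x":0,"y":0,"z":0,"wx":0,"wy":0,"wz":0,"grip":1},{"x":0,"y":0,"z":0,"wx":0,"wy":0,"wz":0,"grip":1},{"x":0,"y":0,"z":0,"wx":0,"wy":0,"wz":0,"grip":1},{"x":0,"y":0,"z":0,"wx":0,"wy":0,"wz":0,"grip":1}]}}

```text
clock: 20.15
eef_pos: [0.4373, -0.1399, 0.0435]
eef_rot: [[-0.0, 1.0, 0.004], [1.0, 0.0, -0.003], [-0.003, 0.004, -1.0]]
contact_force: [0.1, -0.6, 6.5]
width: 0.399
gripper_force: 70.0
```

Request:
{"method": "arm_command", "body": {"targets": [{"x":0,"y":0,"z":0.5,"wx":0,"wy":0,"wz":0,"grip":1},{"x":0,"y":0,"z":0.9,"wx":0,"wy":0,"wz":0,"grip":1},{"x":0,"y":0,"z":0.9,"wx":0,"wy":0,"wz":0,"grip":1},{"x":0,"y":0,"z":0.9,"wx":0,"wy":0,"wz":0,"grip":1},{"x":0.3,"y":0.03,"z":0.7,"wx":0,"wy":0,"wz":0,"grip":1},{"x":0.7,"y":0.2,"z":0,"wx":0,"wy":0,"wz":0,"grip":1},{"x":0.8,"y":0.2,"z":0,"wx":0,"wy":0,"wz":0,"grip":1},{"x":0.8,"y":0.2,"z":0,"wx":0,"wy":0,"wz":0,"grip":1},{"x":0.65,"y":0.15,"z":0,"wx":0,"wy":0,"wz":0,"grip":1},{"x":0.3,"y":0.05,"z":0,"wx":0,"wy":0,"wz":0,"grip":1},{"x":0,"y":0,"z":0,"wx":0,"wy":0,"wz":0,"grip":1},{"x":0,"y":0,"z":0,"wx":0,"wy":0,"wz":0,"grip":1},{"x":0,"y":0,"z":0,"wx":0,"wy":0,"wz":0,"grip":1}]}}

```text
clock: 21.45
eef_pos: [0.5767, -0.1057, 0.197]
eef_rot: [[0.0, 1.0, -0.001], [1.0, -0.0, 0.0], [0.0, -0.001, -1.0]]
contact_force: [-0.2, 0.3, -2.4]
width: 0.4
gripper_force: 70.1
```

Descend 0.133 to about 0.064.

Request:
{"method": "arm_command", "body": {"targets": [{"x":0.04,"y":-0.02,"z":-0.6,"wx":0,"wy":0,"wz":0,"grip":1},{"x":0,"y":0,"z":-0.8,"wx":0,"wy":0,"wz":0,"grip":1},{"x":0,"y":0,"z":-0.8,"wx":0,"wy":0,"wz":0,"grip":1},{"x":0,"y":0,"z":-0.6,"wx":0,"wy":0,"wz":0,"grip":1},{"x":0,"y":0,"z":-0.3,"wx":0,"wy":0,"wz":0,"grip":1},{"x":0,"y":0,"z":-0.2,"wx":0,"wy":0,"wz":0,"grip":1},{"x":0,"y":0,"z":0,"wx":0,"wy":0,"wz":0,"grip":1},{"x":0,"y":0,"z":0,"wx":0,"wy":0,"wz":0,"grip":1},{"x":0,"y":0,"z":0,"wx":0,"wy":0,"wz":0,"grip":1},{"x":0,"y":0,"z":0,"wx":0,"wy":0,"wz":0,"grip":1}]}}

```text
clock: 22.45
eef_pos: [0.5801, -0.1067, 0.0666]
eef_rot: [[-0.0, 1.0, 0.003], [1.0, 0.0, -0.001], [-0.001, 0.003, -1.0]]
contact_force: [-0.2, -0.1, -0.8]
width: 0.397
gripper_force: 70.1
```

Request:
{"method": "arm_command", "body": {"targets": [{"x":-0.01,"y":0,"z":-0.12,"wx":0,"wy":0,"wz":0,"grip":1},{"x":0,"y":0,"z":-0.06,"wx":0,"wy":0,"wz":0,"grip":1},{"x":0,"y":0,"z":0,"wx":0,"wy":0,"wz":0,"grip":1},{"x":0,"y":0,"z":0,"wx":0,"wy":0,"wz":0,"grip":1},{"x":0,"y":0,"z":0,"wx":0,"wy":0,"wz":0,"grip":1}]}}

```text
clock: 22.95
eef_pos: [0.5793, -0.1066, 0.0595]
eef_rot: [[-0.0, 1.0, 0.002], [1.0, 0.0, -0.001], [-0.001, 0.002, -1.0]]
contact_force: [-1.6, 1.0, 4.3]
width: 0.4
gripper_force: 70.9
```

Request:
{"method": "arm_command", "body": {"targets": [{"x":0,"y":0,"z":0,"wx":0,"wy":0,"wz":0,"grip":0},{"x":0,"y":0,"z":0,"wx":0,"wy":0,"wz":0,"grip":-0.5},{"x":0,"y":0,"z":0,"wx":0,"wy":0,"wz":0,"grip":-0.5},{"x":0,"y":0,"z":0,"wx":0,"wy":0,"wz":0,"grip":-0.5},{"x":0,"y":0,"z":0,"wx":0,"wy":0,"wz":0,"grip":-0.5},{"x":0,"y":0,"z":0.5,"wx":0,"wy":0,"wz":0,"grip":-0.5},{"x":0,"y":0,"z":0.9,"wx":0,"wy":0,"wz":0,"grip":-0.5},{"x":0,"y":0,"z":0.9,"wx":0,"wy":0,"wz":0,"grip":-0.5},{"x":0,"y":0,"z":0.9,"wx":0,"wy":0,"wz":0,"grip":-0.5},{"x":-0.5,"y":-0.1,"z":0.8,"wx":0,"wy":0,"wz":0,"grip":-0.5},{"x":-0.8,"y":-0.2,"z":0.5,"wx":0,"wy":0,"wz":0,"grip":-0.5},{"x":-0.8,"y":-0.2,"z":0,"wx":0,"wy":0,"wz":0,"grip":-0.5},{"x":-0.7,"y":-0.1,"z":0,"wx":0,"wy":0,"wz":0,"grip":-0.5},{"x":-0.3,"y":0,"z":0,"wx":0,"wy":0,"wz":0,"grip":-0.5},{"x":0,"y":0,"z":0,"wx":0,"wy":0,"wz":0,"grip":-0.5},{"x":0,"y":0,"z":0,"wx":0,"wy":0,"wz":0,"grip":-0.5},{"x":0,"y":0,"z":0,"wx":0,"wy":0,"wz":0,"grip":-0.5}]}}

```text
clock: 24.65
eef_pos: [0.4556, -0.1303, 0.2375]
eef_rot: [[-0.001, 1.0, 0.0], [1.0, 0.001, 0.0], [0.0, 0.0, -1.0]]
contact_force: [0.0, 0.1, 0.7]
width: 0.749
gripper_force: 0.0
```

```bash
python3 - <<'E'
from cell import robot,capture
from h import *
import cv2
c=capture("wrist")
cv2.imwrite("pics/wrist6.png",cv2.resize(c["image"][:,:,::-1],(800,600)))
s=robot.read_state();print(s["clock"],s["eef_pos"])
print(find(c,(.45,-.01),.042,.013))
print(find(c,(.5787,-.0205),.082,.023))
print(find(c,(.5798,-.106),.070,.018))
E
```

```text
24.7 [ 0.45555058 -0.13028165  0.23748644]
(array([ 0.4497, -0.0099]), 13.1, array([ 0.4496, -0.0099]), array([25.2, 25.3]))
(array([ 0.5796, -0.021 ]), 23.1, array([ 0.5795, -0.021 ]), array([45.2, 45.4]))
(array([ 0.5799, -0.1058]), 18.0, array([ 0.58  , -0.1058]), array([34.9, 35.2]))
```

View pics/wrist6.png

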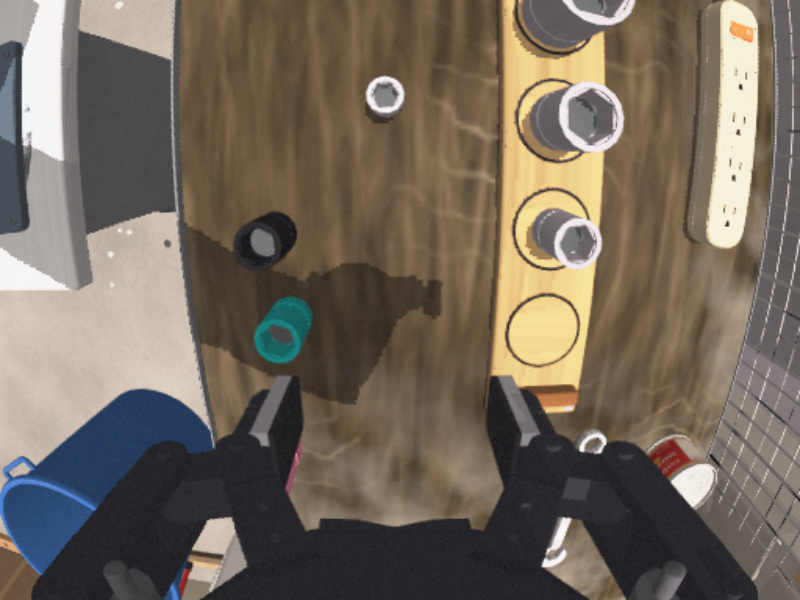

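C and B stand centred in their rings, and A at (385,96) is ready to pick.

Request:
{"method": "arm_command", "body": {"targets": [{"x":-0.05,"y":0.7,"z":-0.3,"wx":0,"wy":0,"wz":0,"grip":-0.25},{"x":-0.05,"y":0.9,"z":-0.5,"wx":0,"wy":0,"wz":0,"grip":-0.25},{"x":-0.05,"y":0.8,"z":-0.5,"wx":0,"wy":0,"wz":0,"grip":-0.25},{"x":0,"y":0.6,"z":-0.5,"wx":0,"wy":0,"wz":0,"grip":-0.25},{"x":0,"y":0,"z":0,"wx":0,"wy":0,"wz":0,"grip":-0.25},{"x":0,"y":0,"z":0,"wx":0,"wy":0,"wz":0,"grip":-0.25},{"x":0,"y":0,"z":-0.8,"wx":0,"wy":0,"wz":0,"grip":-0.25},{"x":0,"y":0,"z":-0.9,"wx":0,"wy":0,"wz":0,"grip":-0.25},{"x":0,"y":0,"z":-0.8,"wx":0,"wy":0,"wz":0,"grip":-0.25},{"x":0,"y":0,"z":-0.5,"wx":0,"wy":0,"wz":0,"grip":-0.25},{"x":0,"y":0,"z":-0.2,"wx":0,"wy":0,"wz":0,"grip":-0.25},{"x":0,"y":0,"z":0,"wx":0,"wy":0,"wz":0,"grip":-0.25},{"x":0,"y":0,"z":0,"wx":0,"wy":0,"wz":0,"grip":-0.25},{"x":0,"y":0,"z":0,"wx":0,"wy":0,"wz":0,"grip":-0.25}]}}

```text
clock: 26.1
eef_pos: [0.4505, -0.011, 0.0399]
eef_rot: [[0.0, 1.0, 0.004], [1.0, -0.0, -0.001], [-0.001, 0.004, -1.0]]
contact_force: [1.3, 0.3, -0.4]
width: 0.625
gripper_force: 0.0
```

Request:
{"method": "arm_command", "body": {"targets": [{"x":-0.01,"y":0.02,"z":-0.16,"wx":0,"wy":0,"wz":0,"grip":-0.25},{"x":0,"y":0,"z":0,"wx":0,"wy":0,"wz":0,"grip":-0.25},{"x":0,"y":0,"z":0,"wx":0,"wy":0,"wz":0,"grip":1},{"x":0,"y":0,"z":0,"wx":0,"wy":0,"wz":0,"grip":1},{"x":0,"y":0,"z":0,"wx":0,"wy":0,"wz":0,"grip":1},{"x":0,"y":0,"z":0,"wx":0,"wy":0,"wz":0,"grip":1},{"x":0,"y":0,"z":0,"wx":0,"wy":0,"wz":0,"grip":1},{"x":0,"y":0,"z":0,"wx":0,"wy":0,"wz":0,"grip":1},{"x":0,"y":0,"z":0,"wx":0,"wy":0,"wz":0,"grip":1}]}}

```text
clock: 27.0
eef_pos: [0.4486, -0.0096, 0.0319]
eef_rot: [[-0.0, 1.0, 0.001], [1.0, 0.0, 0.0], [0.0, 0.001, -1.0]]
contact_force: [0.8, 0.4, 2.9]
width: 0.285
gripper_force: 68.7
```

Request:
{"method": "arm_command", "body": {"targets": [{"x":0,"y":0,"z":0.5,"wx":0,"wy":0,"wz":0,"grip":1},{"x":0,"y":0,"z":0.9,"wx":0,"wy":0,"wz":0,"grip":1},{"x":0,"y":0,"z":0.9,"wx":0,"wy":0,"wz":0,"grip":1},{"x":0,"y":0,"z":0.9,"wx":0,"wy":0,"wz":0,"grip":1},{"x":0.2,"y":-0.3,"z":0.7,"wx":0,"wy":0,"wz":0,"grip":1},{"x":0.6,"y":-0.8,"z":0,"wx":0,"wy":0,"wz":0,"grip":1},{"x":0.6,"y":-0.8,"z":0,"wx":0,"wy":0,"wz":0,"grip":1},{"x":0.6,"y":-0.8,"z":0,"wx":0,"wy":0,"wz":0,"grip":1},{"x":0.6,"y":-0.8,"z":0,"wx":0,"wy":0,"wz":0,"grip":1},{"x":0.5,"y":-0.7,"z":0,"wx":0,"wy":0,"wz":0,"grip":1},{"x":0.2,"y":-0.3,"z":0,"wx":0,"wy":0,"wz":0,"grip":1},{"x":0,"y":0,"z":0,"wx":0,"wy":0,"wz":0,"grip":1},{"x":0,"y":0,"z":0,"wx":0,"wy":0,"wz":0,"grip":1},{"x":0,"y":0,"z":0,"wx":0,"wy":0,"wz":0,"grip":1}]}}

```text
clock: 28.4
eef_pos: [0.5797, -0.1886, 0.1872]
eef_rot: [[-0.001, 1.0, -0.001], [1.0, 0.001, 0.001], [0.001, -0.001, -1.0]]
contact_force: [-1.1, -0.5, -0.5]
width: 0.284
gripper_force: 68.8
```

Request:
{"method": "arm_command", "body": {"targets": [{"x":0,"y":-0.05,"z":-0.6,"wx":0,"wy":0,"wz":0,"grip":1},{"x":0,"y":0,"z":-0.8,"wx":0,"wy":0,"wz":0,"grip":1},{"x":0,"y":0,"z":-0.8,"wx":0,"wy":0,"wz":0,"grip":1},{"x":0,"y":0,"z":-0.6,"wx":0,"wy":0,"wz":0,"grip":1},{"x":0,"y":0,"z":-0.3,"wx":0,"wy":0,"wz":0,"grip":1},{"x":0,"y":0,"z":-0.2,"wx":0,"wy":0,"wz":0,"grip":1},{"x":0,"y":0,"z":0,"wx":0,"wy":0,"wz":0,"grip":1},{"x":0,"y":0,"z":0,"wx":0,"wy":0,"wz":0,"grip":1},{"x":0,"y":0,"z":0,"wx":0,"wy":0,"wz":0,"grip":1},{"x":0,"y":0,"z":0,"wx":0,"wy":0,"wz":0,"grip":1}]}}

```text
clock: 29.4
eef_pos: [0.5813, -0.1921, 0.0571]
eef_rot: [[-0.0, 1.0, 0.002], [1.0, 0.0, -0.001], [-0.001, 0.002, -1.0]]
contact_force: [0.0, 0.4, 0.2]
width: 0.282
gripper_force: 68.8
```

Request:
{"method": "arm_command", "body": {"targets": [{"x":-0.02,"y":0.03,"z":-0.14,"wx":0,"wy":0,"wz":0,"grip":1},{"x":0,"y":0,"z":-0.07,"wx":0,"wy":0,"wz":0,"grip":1},{"x":0,"y":0,"z":0,"wx":0,"wy":0,"wz":0,"grip":1},{"x":0,"y":0,"z":0,"wx":0,"wy":0,"wz":0,"grip":1},{"x":0,"y":0,"z":0,"wx":0,"wy":0,"wz":0,"grip":1}]}}

```text
clock: 29.9
eef_pos: [0.5797, -0.1904, 0.0479]
eef_rot: [[-0.0, 1.0, 0.001], [1.0, 0.0, -0.0], [-0.0, 0.001, -1.0]]
contact_force: [-1.3, 0.7, 5.6]
width: 0.284
gripper_force: 69.3
```

Contact. I'll release, rise and back away so the final check sees everything.

Request:
{"method": "arm_command", "body": {"targets": [{"x":0,"y":0,"z":0,"wx":0,"wy":0,"wz":0,"grip":0.2},{"x":0,"y":0,"z":0,"wx":0,"wy":0,"wz":0,"grip":-0.5},{"x":0,"y":0,"z":0,"wx":0,"wy":0,"wz":0,"grip":-0.5},{"x":0,"y":0,"z":0,"wx":0,"wy":0,"wz":0,"grip":-0.5},{"x":0,"y":0,"z":0,"wx":0,"wy":0,"wz":0,"grip":-0.5},{"x":0,"y":0,"z":0.5,"wx":0,"wy":0,"wz":0,"grip":-0.5},{"x":0,"y":0,"z":0.9,"wx":0,"wy":0,"wz":0,"grip":-0.5},{"x":0,"y":0,"z":0.9,"wx":0,"wy":0,"wz":0,"grip":-0.5},{"x":0,"y":0,"z":0.9,"wx":0,"wy":0,"wz":0,"grip":-0.5},{"x":-0.3,"y":-0.1,"z":0.9,"wx":0,"wy":0,"wz":0,"grip":-0.5},{"x":-0.6,"y":-0.3,"z":0.9,"wx":0,"wy":0,"wz":0,"grip":-0.5},{"x":-0.6,"y":-0.4,"z":0.9,"wx":0,"wy":0,"wz":0,"grip":-0.5},{"x":-0.6,"y":-0.4,"z":0.5,"wx":0,"wy":0,"wz":0,"grip":-0.5},{"x":-0.3,"y":-0.2,"z":0,"wx":0,"wy":0,"wz":0,"grip":-0.5},{"x":0,"y":0,"z":0,"wx":0,"wy":0,"wz":0,"grip":-0.5},{"x":0,"y":0,"z":0,"wx":0,"wy":0,"wz":0,"grip":-0.5},{"x":0,"y":0,"z":0,"wx":0,"wy":0,"wz":0,"grip":-0.5}]}}

```text
clock: 31.6
eef_pos: [0.4837, -0.2455, 0.3008]
eef_rot: [[-0.001, 1.0, -0.003], [1.0, 0.001, 0.003], [0.003, -0.003, -1.0]]
contact_force: [0.0, 0.1, -0.0]
width: 0.749
gripper_force: 0.0
```

```bash
python3 - <<'E'
from cell import robot,capture
from h import *
import cv2
c=capture("wrist")
cv2.imwrite("pics/wrist7.png",cv2.resize(c["image"][:,:,::-1],(800,600)))
s=robot.read_state();print(s["clock"],s["eef_pos"])
for x,y,z,r in [(.58,-.191,.058,.013),(.58,-.106,.07,.018),(.579,-.0205,.082,.023),(.578,.0647,.094,.028)]: print(find(c,(x,y),z,r))
E
```

```text
31.65 [ 0.48374805 -0.24548715  0.30098732]
(array([ 0.5802, -0.1906]), 13.3, array([ 0.5804, -0.1906]), array([25.4, 25.8]))
(array([ 0.58  , -0.1056]), 18.2, array([ 0.5799, -0.1056]), array([35.3, 35.5]))
(array([ 0.5824, -0.0413]), 9.3, array([ 0.5826, -0.0421]), array([ 2.2, 17.8]))
None
```

View pics/wrist7.png

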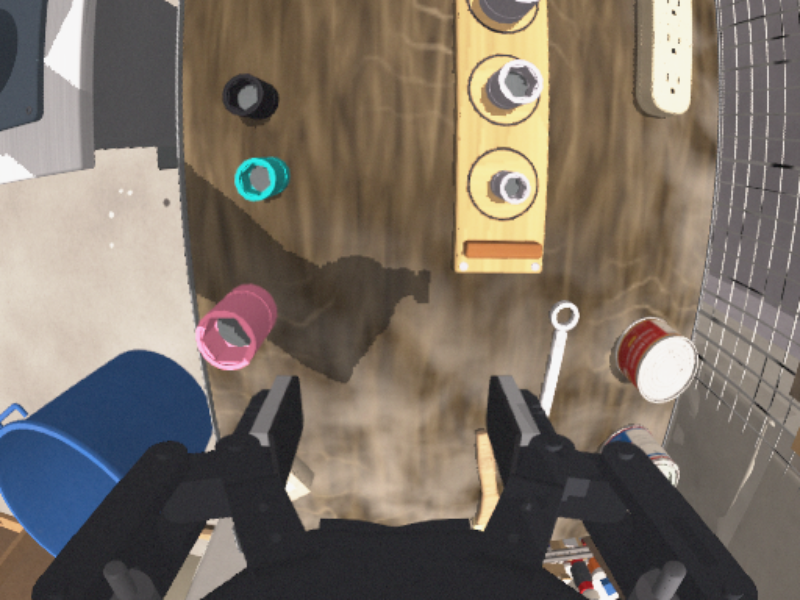

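A (514,187) and B (515,85) are centred and upright next to the low stop, with C and D behind them as measured before. The spanner and the look-alikes in view have not moved.

```bash
python3 -c "
from cell import ticket
print(ticket.hand_in())"
```

```text
the job is handed in; nothing more can be done
None
```

All four sockets stand upright on their marks, smallest by the low stop and largest by the tall stop, each measured within about 1 mm of centre; the gripper has let go and the job was handed in at about 32 s.

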